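Sweep the chocolate offcuts off the marble into the dish

ROBOT

A 6-joint arm with a two-finger parallel gripper is mounted at the origin on the work surface. World frame = base frame: x ahead of the robot, y to its left, z up, the work surface at z = 0. Lengths are in m, angles in rad, forces in N, time in s.
With the tool pointing down it reaches from about 0.375 to 0.9 m from the base axis. Payload 3.1 kg.
Tool frame: the origin (TCP) lies at the centre of the arm's flange, where the gripper is bolted on; the fingertips stand 173 mm ahead of it and the grasp point (between the pads) lies 155 mm ahead of it; z points along the fingers, y is the line along which they close (so a half turn about z gives the same grasp; the last joint's range is limited). The gripper opens to 85 mm and grips with 20 to 120 N. Pads are 22 mm wide; open, the fingers measure 114 mm over their backs; the gripper's body (76 mm by 85 mm) begins 54 mm behind the grasp point. The pads swing forward as they close: fully open they stand 13 mm farther back than shut.
Start: joints at [0.928, 0.527, 1.433, -0, 1.181, -0.178], TCP at [0.28, 0.559, 0.405] pointing down, gripper open.
Joint ranges: [-3.08, 3.08], [-0.75, 2.2], [0.22, 2.44], [-1.43, 4.57], [0, 2.65], [-2.85, 2.85]. Speed limits (rad/s): [2.79, 2.79, 3.14, 3.14, 3.14, 3.14].

INTERFACE

Orientations are given as a unit quaternion [x, y, z, w].
In Python, from station import * gives the robot as it stands.
- The arm moves only by the shell command python3 -m jog 'ROWS' [OPENING] [FORCE]. ROWS is a JSON object of lists of equal length, an entry for each row: "linear": the shift along the world's x, y, z in mm, a list of three; "turn": the turn about the world's z in units of 5 degrees (1.0 is 5 degrees). A call has 1 to 12 rows; each row shifts and turns the commanded pose from where the row before left it; what a row does not reach is not made up. A row lasts 1/8 s, in which the tool goes at most 62.5 mm and 10.7 degrees, less where a joint would pass 70% of its speed; a pose out of reach is approached as far as the arm can. A call is refused whole if a number of a shift passes 62.5 or a number of a turn 1, either way. A call with a gripper value outside its range is refused whole. OPENING is the opening, from 0 (shut) to 1 (fully open), set as the call begins (- or left out, the last holds). The fingers move at their own pace and stop on an object; FORCE is the grip in N (left out, the last holds). Time passes only in rows, so rows that do not move let the fingers close. It gives the time, the measured TCP pose, the force, the opening and the grip force at its end, in the units of the state.
- sense(): the state, without advancing time (a new reading comes with each control period).
- snapshot(name): name is "scene" or "top" or "wrist"; returns the picture (420x560x3 uint8, red, green, blue); there is no depth.
- get_calibration(name): a dict with "fx", "fy", "cx", "cy" (pixels), "world_to_cam" (4x4, takes a point from world to camera coordinates). Camera axes: x right, y down, z forward; pixel columns grow to the right and rows downward; lengths in m; the calibration is good to about 2 mm. A picture is of the moment at which its call begins: read the wrist's pose just before it. get_calibration takes no time and is no camera call; for the wrist camera it gives the pose at the moment of the call.
- sign_off(): hands the job in; it is judged then, once.
The state is a dict: "t": time; "q": joint angles; "qd": joint speeds; "tau": joint torques, N m; "tcp_pos": TCP position; "tool_rot": TCP orientation; "force": force on the tool from outside, world axes, zero at the start; "ft_torque": the same for the moment, N m; "finger_gap": opening from 0.0 (shut) to 1.0 (fully open); "gripper_force": force on a finger pad.
Only numpy, scipy, OpenCV 4.12 (cv2) and the standard library are available. Lean on these libraries where they do the work, as an engineer would, in place of code of your own. Each camera call takes 0.05 s, during which the arm holds its last target. There are 200 camera calls.

TASK

Sweep the four flat, square-cornered chocolate offcuts across the marble board and over its edge into the empty white dish that stands against it. Push them gently with the fingertips, sliding them along the marble: do not pick up, squeeze or press on any piece. Leave the round bonbons, the dish and everything else where they are.

Things in the scene. Friction and masses are not known exactly. Their poses are not given: they have to be found in the camera images.
- board: The marble board: a grey slab with pale veins, 400 (own x) x 300 (own y) x 30 mm, fixed to the counter. Origin: centre of its underside; its top is at z = 0.030 m. Own x runs along the 400 mm sides and points roughly away from the robot, own y to the robot's left, z up. Jar (110 mm high), mould, scale and other equipment stand fixed, clear of board and dish.
- dish: The white ceramic dish: an empty open rectangular display dish, outside 325 (own x) x 176 (own y) x 22 mm high, walls and floor 5 mm thick, 0.9 kg, loose. It stands on the counter with its long side against the left (+y) or the right (-y) 400 mm long edge of the board (2 mm gap, axes parallel to the board's), so its rim is 8 mm below the board's top. Origin at the centre of its underside.
- offcut0: Chocolate offcut, a flat dark brown square-cornered bar piece, 34 x 34 mm (own x, own y) and 10 mm thick, about 18 g, hard and dry, lying flat and loose on the board at any yaw. Origin at the centre of its underside.
- offcut0_mid (a point): Middle of offcut0, 5 mm above its underside.
- offcut1: Chocolate offcut, a flat dark brown square-cornered bar piece, 42 x 26 mm (own x, own y) and 10 mm thick, about 18 g, hard and dry, lying flat and loose on the board at any yaw. Origin at the centre of its underside.
- offcut1_mid (a point): Middle of offcut1, 5 mm above its underside.
- offcut2: Chocolate offcut, a flat dark brown square-cornered bar piece, 50 x 20 mm (own x, own y) and 10 mm thick, about 18 g, hard and dry, lying flat and loose on the board at any yaw. Origin at the centre of its underside.
- offcut2_mid (a point): Middle of offcut2, 5 mm above its underside.
- offcut3: Chocolate offcut, a flat dark brown square-cornered bar piece, 38 x 30 mm (own x, own y) and 10 mm thick, about 18 g, hard and dry, lying flat and loose on the board at any yaw. Origin at the centre of its underside.
- offcut3_mid (a point): Middle of offcut3, 5 mm above its underside.
- bonbon0: Finished round bonbon, same dark chocolate, a dome 30 mm across and 21 mm high, about 16 g, standing loose on the board in a row of three along the board's own y, across the middle of the board (own x about 0), with offcuts on both sides of the row. Not to be moved. Origin at the centre of its underside.
- bonbon1: Finished round bonbon, same dark chocolate, a dome 30 mm across and 21 mm high, about 16 g, standing loose on the board in a row of three along the board's own y, across the middle of the board (own x about 0), with offcuts on both sides of the row. Not to be moved. Origin at the centre of its underside.
- bonbon2: Finished round bonbon, same dark chocolate, a dome 30 mm across and 21 mm high, about 16 g, standing loose on the board in a row of three along the board's own y, across the middle of the board (own x about 0), with offcuts on both sides of the row. Not to be moved. Origin at the centre of its underside.
- knife: Palette knife lying flat on the board near its far short side, about along the board's own y: wooden handle 95 x 22 x 16 mm and steel blade 136 x 26 x 2 mm. Own x points from handle to blade tip; handle end at x = -0.113, blade tip at x = +0.136 m; origin on the underside. Not to be moved.
- giftbox: Closed flat gift box with ribbon, 223 (own x) x 143 (own y) x 28 mm, on the counter beside the board on the other side from the dish. Not to be moved. Origin at the centre of its underside.
Not all that is in view belongs to the job. What is shaped like the offcut1 but red or yellow is not meant.

How it is judged:
At the end, for the whole second after the job is handed in: All four offcuts lie at rest in the white dish (their middles within its inner outline and less than 42 mm above its underside); each round bonbon is upright within 15 mm of its start, the dish within 25 mm of its start, and palette knife and gift box within 20 mm of theirs (x of offcut0_mid in the frame of dish between -0.157 and 0.157 m and y of offcut0_mid in the frame of dish between -0.082 and 0.082 m and z of each of offcut0_mid, offcut1_mid, offcut2_mid, offcut3_mid in the frame of dish below 0.042 m and linear speed of each of offcut0, offcut1, offcut2, offcut3 below 0.03 m/s and x of offcut1_mid in the frame of dish between -0.157 and 0.157 m and y of offcut1_mid in the frame of dish between -0.082 and 0.082 m and x of offcut2_mid in the frame of dish between -0.157 and 0.157 m and y of offcut2_mid in the frame of dish between -0.082 and 0.082 m and x of offcut3_mid in the frame of dish between -0.157 and 0.157 m and y of offcut3_mid in the frame of dish between -0.082 and 0.082 m and distance of each of bonbon0, bonbon1, bonbon2 from where it was at the start of the episode below 0.015 m and distance of each of knife, giftbox from where it was at the start of the episode below 0.02 m and distance of dish from where it was at the start of the episode below 0.025 m and angle between each of bonbon0, bonbon1, bonbon2's own z axis and vertical below 0.3 rad); the robot touches nothing.
It fails at once if an offcut is lifted (its middle more than 23 mm higher than when it lies on the board) (height (world z) of any of offcut0_mid, offcut1_mid, offcut2_mid, offcut3_mid above 0.058 m).
It fails at once if an offcut on the board is pinched or pressed hard by the fingers (over 5 N) ((contact force between the fingers and offcut0 above 5 N and y of offcut0_mid in the frame of board between -0.145 and 0.145 m) or (contact force between the fingers and offcut1 above 5 N and y of offcut1_mid in the frame of board between -0.145 and 0.145 m) or (contact force between the fingers and offcut2 above 5 N and y of offcut2_mid in the frame of board between -0.145 and 0.145 m) or (contact force between the fingers and offcut3 above 5 N and y of offcut3_mid in the frame of board between -0.145 and 0.145 m)).
It fails at once if a round bonbon is moved more than 15 mm or tipped (distance of any of bonbon0, bonbon1, bonbon2 from where it was at the start of the episode above 0.015 m or angle between any of bonbon0, bonbon1, bonbon2's own z axis and vertical above 0.5 rad).
It fails at once if the dish is pushed more than 25 mm from its place (distance of dish from where it was at the start of the episode above 0.025 m).
It fails at once if the palette knife or the gift box is moved more than 20 mm (distance of any of knife, giftbox from where it was at the start of the episode above 0.02 m).
It also fails if it takes over 72 s, if anything falls off the work surface, if the arm or the gripper's body presses on something with over 40 N, if the wrist force passes 120 N, or if a joint passes its speed limit or range.

## Working session

There is one attempt and no reset: what is moved stays moved. The work goes in short steps, Python scripts to look and compute and a shell command to move; the robot and the scene stay as the last step left them, time stands still between calls to the robot, and variables do not carry over. Pictures are saved under pics/ and viewed, at most 10 in all, crops included, and the job is handed in when it is done.

```bash
mkdir -p pics
python3 - <<'E'
from station import *
import cv2
s=sense();print(s['t'],s['tcp_pos'],s['tool_rot'],s['finger_gap'])
for n in("top","scene"):
    cv2.imwrite(f"pics/{n}0.png",cv2.resize(snapshot(n)[:,:,::-1],(800,600),interpolation=cv2.INTER_CUBIC));c=get_calibration(n);print(c)
E
```

```text
0.0 [0.27936401 0.55868951 0.40373634] [ 2.29853191e-01  9.73224710e-01 -9.93874280e-04 -4.33163337e-04] 0.9978494335520579
{'fx': 489.42722072943627, 'fy': 489.42722072943627, 'cx': 275.8971349022875, 'cy': 208.56832381418775, 'world_to_cam': array([[-0.03038188, -0.99900548, -0.03263419,  0.09963224],
       [-0.99931428,  0.03105018, -0.02017082,  0.49376955],
       [ 0.02116406,  0.03199898, -0.9992638 ,  0.99142539],
       [ 0.        ,  0.        ,  0.        ,  1.        ]])}
{'fx': 458.583024171217, 'fy': 458.583024171217, 'cx': 275.83023655699395, 'cy': 209.17459735605988, 'world_to_cam': array([[ 0.88263675,  0.46965942,  0.01929738, -0.5072492 ],
       [ 0.34373682, -0.61689801, -0.70801261, -0.07951091],
       [-0.32062028,  0.63155117, -0.70593609,  1.04671423],
       [ 0.        ,  0.        ,  0.        ,  1.        ]])}
```

View pics/top0.png

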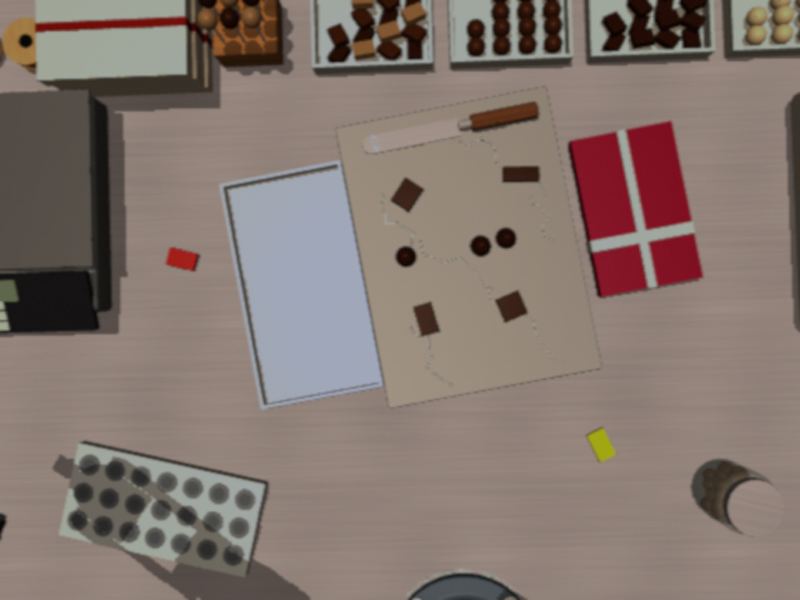

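View pics/scene0.png

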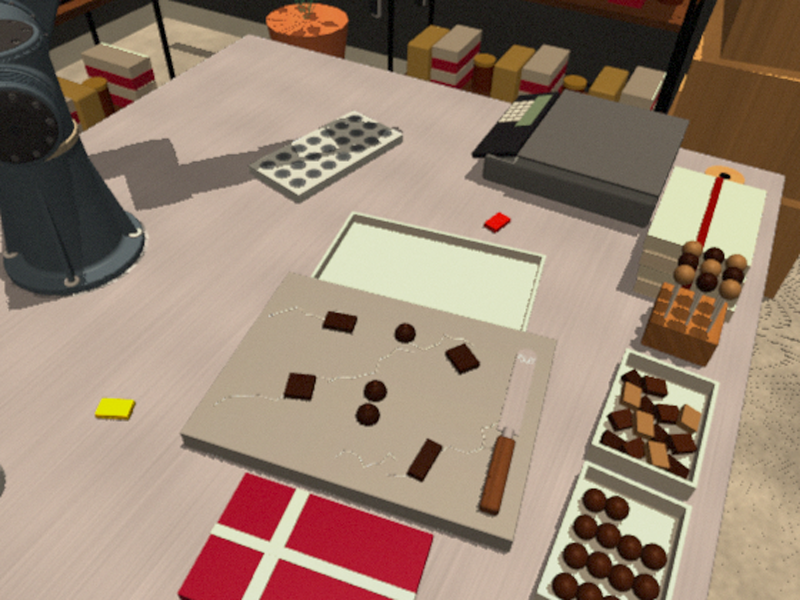

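The top view shows the dish on the board's left (+y) side. The offcuts are at px (407,194), (520,174), (427,318) and (511,306), and the bonbons at (406,257), (480,245) and (506,238). The knife is at the top.

```bash
cat > h.py <<'E'
import numpy as np,cv2
from station import *
def ray(n,uv,z):
    c=get_calibration(n);T=np.linalg.inv(np.array(c['world_to_cam']))
    d=T[:3,:3]@[(uv[0]-c['cx'])/c['fx'],(uv[1]-c['cy'])/c['fy'],1];o=T[:3,3]
    return (o+d*(z-o[2])/d[2])[:2]
K=np.array([[337,127],[545,87],[600,368],[388,407]])*.7
P=np.array([ray('top',k,.03) for k in K])  # far-left, far-right, near-right, near-left
ex=(P[0]-P[3])+(P[1]-P[2]);ex/=np.linalg.norm(ex);ey=np.array([-ex[1],ex[0]]);C=P.mean(0)
def tob(p): d=np.asarray(p)-C;return np.array([d@ex,d@ey])*1000
def tow(b): return C+(b[0]*ex+b[1]*ey)/1000
def blobs(img,grow=1.0):
    m=np.zeros(img.shape[:2],np.uint8);cv2.fillPoly(m,[np.int32(K.mean(0)+(K-K.mean(0))*grow)],255)
    m[(img.max(2)>75)]=0
    out=[]
    for c in cv2.findContours(m,0,2)[0]:
        if cv2.contourArea(c)<60:continue
        r=cv2.minAreaRect(c);b=[tob(ray('top',p,.04)) for p in cv2.boxPoints(r)]
        out.append((np.round(tob(ray('top',r[0],.038)),0),cv2.contourArea(c),np.round(b).astype(int).tolist()))
    return out
E
python3 - <<'E'
from h import *
print('C',C,'yaw',np.degrees(np.arctan2(ex[1],ex[0])),'corners',[tob(p).round() for p in P])
for k in [(220,185),(340,163),(381,385),(263,407)]: print('dish',tob(ray('top',np.array(k)*.7,.022)).round())
for b in blobs(snapshot('top')): print(*b)
s=sense();print('tcp in board',tob(s['tcp_pos'][:2]), 'ex',ex,'ey',ey)
E
```

```text
C [ 0.56439348 -0.01975364] yaw 8.785613487890721 corners [array([199., 148.]), array([ 199., -148.]), array([-199., -149.]), array([-199.,  149.])]
dish [152. 327.]
dish [150. 153.]
dish [-168.  153.]
dish [-169.  323.]
[-88.  75.] 200.5 [[-70, 88], [-67, 66], [-106, 62], [-109, 84]]
[-92. -43.] 233.0 [[-80, -24], [-73, -55], [-104, -62], [-111, -31]]
[ 2. 87.] 128.5 [[17, 97], [12, 72], [-13, 77], [-9, 102]]
[ -2. -17.] 132.0 [[-5, 1], [16, -15], [0, -35], [-21, -20]]
[  2. -53.] 135.0 [[16, -43], [12, -68], [-14, -63], [-9, -38]]
[86. 69.] 235.0 [[82, 92], [109, 67], [89, 47], [63, 71]]
[ 85. -90.] 215.5 [[98, -68], [89, -114], [71, -111], [80, -65]]
[159. -80.] 94.0 [[162, -34], [161, -126], [154, -126], [155, -34]]
tcp in board [-193.30435705  615.29119106] ex [0.98826676 0.1527377 ] ey [-0.1527377   0.98826676]
```

```bash
python3 -m jog '{"linear":[[17,-50,-4],[17,-51,-4],[18,-51,-8],[18,-51,-12],[18,-51,-16],[18,-51,-16],[18,-51,-18],[18,-51,-18],[17,-51,-18],[17,-52,-18],[17,-52,-18],[0,0,0]],"turn":[-1,-1,-1,-1,-1,-1,-1,-1,-1,-1,-0.92,0]}' 0.2 20
python3 - <<'E'
from h import *
s=sense();q=s['tool_rot'];print(s['t'],tob(s['tcp_pos'][:2]),s['tcp_pos'],2*np.degrees(np.arctan2(q[1],q[0]))-90,s['finger_gap'],s['force'])
cv2.imwrite('pics/w1.png',snapshot('wrist')[:,:,::-1])
E
```

```text
t: 1.65
tcp_pos: [0.4743, -0.0066, 0.2536]
tool_rot: [0.653, 0.757, 0.0, 0.0]
force: [-0.1, 0.2, -0.0]
finger_gap: 0.2
gripper_force: 0.0
1.65 [-87.07995717  26.73619825] [ 0.47425162 -0.00663153  0.25358373] 8.4738537016256 0.19955216338299211 [-0.05030957  0.23159277 -0.01607234]
```

View pics/w1.png

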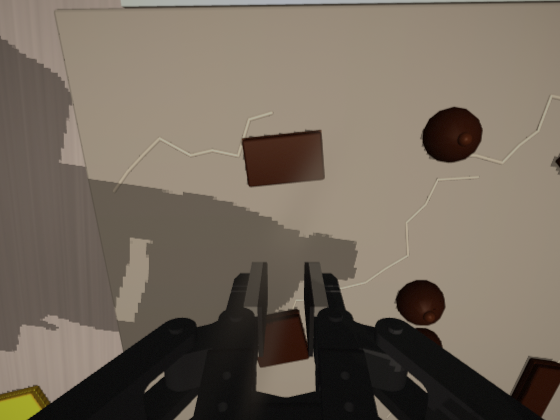

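The wrist view shows the two fingers about (285,290) lined up behind the near-left offcut (285,158). Next I lower and probe for the board.

```bash
python3 -m jog '{"linear":[[0,0,-20],[0,0,-20],[0,0,0],[0,0,-2],[0,0,-2],[0,0,0]],"turn":[0,0,0,0,0,0]}'; for i in 1 2 3 4; do echo; python3 -m jog '{"linear":[[0,0,-1],[0,0,0]],"turn":[0,0]}' | egrep 'tcp_pos|force: \['; done
```

```text
t: 2.45
tcp_pos: [0.4726, -0.0029, 0.2111]
tool_rot: [0.65, 0.76, 0.0, 0.0]
force: [0.7, -0.2, 0.3]
finger_gap: 0.2
gripper_force: 0.0

tcp_pos: [0.4726, -0.0031, 0.2098]
force: [0.7, 0.1, -0.2]

tcp_pos: [0.4725, -0.0031, 0.2086]
force: [-0.0, -0.6, -0.3]

tcp_pos: [0.4725, -0.003, 0.2076]
force: [0.1, 0.7, 0.1]

tcp_pos: [0.4725, -0.003, 0.2066]
force: [-0.2, -0.0, 0.2]
```

```bash
for i in 1 2 3; do echo; python3 -m jog '{"linear":[[0,0,-1],[0,0,0]],"turn":[0,0]}' | egrep 'tcp_pos|force: \['; done
```

```text
tcp_pos: [0.4725, -0.003, 0.2057]
force: [-0.4, 0.5, 0.5]

tcp_pos: [0.4725, -0.003, 0.2046]
force: [0.0, 0.3, 0.0]

tcp_pos: [0.4726, -0.003, 0.2037]
force: [-0.1, 0.7, 0.5]
```

```bash
python3 -m jog '{"linear":[[0,0,1],[-1.2,7.9,0],[-1.2,7.9,0],[-1.2,7.9,0],[-1.2,7.9,0],[-1.2,7.9,0],[-1.2,7.9,0],[-1.2,7.9,0],[-1.2,7.9,0],[0,0,0]],"turn":[0,0,0,0,0,0,0,0,0,0]}'
python3 - <<'E'
from h import *
s=sense();print(s['t'],tob(s['tcp_pos'][:2]))
cv2.imwrite('pics/w2.png',snapshot('wrist')[:,:,::-1])
E
```

```text
t: 5.45
tcp_pos: [0.4627, 0.0608, 0.2047]
tool_rot: [0.65, 0.76, -0.0, -0.0]
force: [0.6, 0.4, -0.5]
finger_gap: 0.198
gripper_force: 0.0
5.45 [-88.16684931  95.11523523]
```

View pics/w2.png

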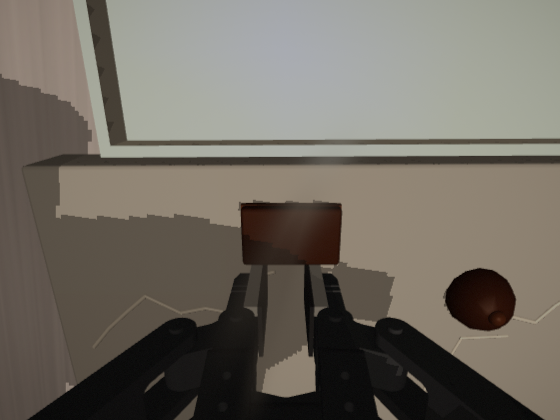

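The offcut squared up against both fingertips at (290,235). I push it on over the edge.

```bash
python3 -m jog '{"linear":[[-1.2,7.9,0],[-1.2,7.9,0],[-1.2,7.9,0],[-1.2,7.9,0],[-1.2,7.9,0],[-1.2,7.9,0],[-1.2,7.9,0],[-1.2,7.9,0],[-1.2,7.9,0],[0,0,0],[0,0,30],[0,0,30]],"turn":[0,0,0,0,0,0,0,0,0,0,0,0]}'
python3 - <<'E'
from h import *
s=sense();print(s['t'],tob(s['tcp_pos'][:2]))
t=tow((86,20));print('delta',(t-s['tcp_pos'][:2])*1000)
cv2.imwrite('pics/t3.png',snapshot('wrist')[:,:,::-1])
E
```

```text
t: 7.0
tcp_pos: [0.4519, 0.1316, 0.2651]
tool_rot: [0.651, 0.759, -0.0, -0.0]
force: [0.5, -0.5, -0.3]
finger_gap: 0.197
gripper_force: 0.0
7.0 [-88.04015176 166.71117423]
delta [ 194.40642417 -118.40728572]
```

View pics/t3.png

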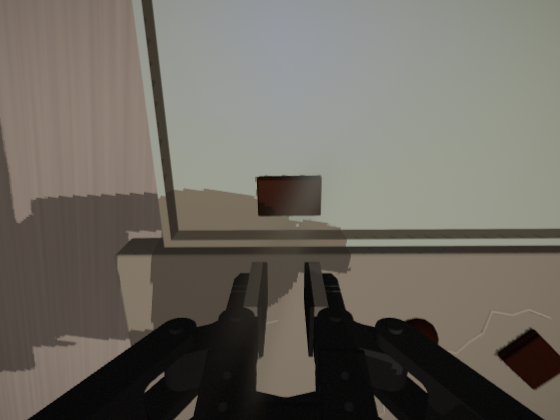

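First offcut is in the dish, at (290,195). Next is the second one in the near lane.

```bash
python3 -m jog '{"linear":[[6,-42.5,0],[6,-42.5,0],[6,-42.5,0],[6,-42.5,0],[6,-42.5,0],[5.5,-42,0],[0,0,0],[0,0,-20],[0,0,-20],[0,0,-15],[0,0,-5],[0,0,0]],"turn":[0,0,0,0,0,0,0,0,0,0,0,0]}'
python3 - <<'E'
from h import *
s=sense();q=s['tool_rot'];print(s['t'],tob(s['tcp_pos'][:2]),2*np.degrees(np.arctan2(q[1],q[0]))-90)
E
```

```text
t: 8.55
tcp_pos: [0.4876, -0.1228, 0.2046]
tool_rot: [0.65, 0.76, -0.0, -0.0]
force: [-0.5, 0.7, 0.1]
finger_gap: 0.2
gripper_force: 0.0
8.55 [-91.59288497 -90.10183653] 8.853113291780389
```

```bash
python3 -m jog '{"linear":[[-1.2,7.9,0],[-1.2,7.9,0],[-1.2,7.9,0],[-1.2,7.9,0],[-1.2,7.9,0],[-1.2,7.9,0],[-1.2,7.9,0],[-1.2,7.9,0],[-1.2,7.9,0],[-1.2,7.9,0],[-1.2,7.9,0],[-1.2,7.9,0]],"turn":[0,0,0,0,0,0,0,0,0,0,0,0]}' ; python3 -m jog '{"linear":[[-1.2,7.9,0],[-1.2,7.9,0],[-1.2,7.9,0],[-1.2,7.9,0],[-1.2,7.9,0],[-1.2,7.9,0],[-1.2,7.9,0],[-1.2,7.9,0],[-1.2,7.9,0],[0,0,0]],"turn":[0,0,0,0,0,0,0,0,0,0]}'
python3 - <<'E'
from h import *
s=sense();print(s['t'],tob(s['tcp_pos'][:2]))
cv2.imwrite('pics/w4.png',snapshot('wrist')[:,:,::-1])
E
```

```text
t: 10.05
tcp_pos: [0.4732, -0.0279, 0.2047]
tool_rot: [0.651, 0.759, -0.0, -0.0]
force: [0.2, -0.4, 0.1]
finger_gap: 0.197
gripper_force: 0.1
t: 11.3
tcp_pos: [0.4622, 0.0433, 0.2047]
tool_rot: [0.65, 0.76, -0.0, -0.0]
force: [0.2, 0.6, -0.5]
finger_gap: 0.199
gripper_force: 0.0
11.3 [-91.36564257  77.92338873]
```

View pics/w4.png

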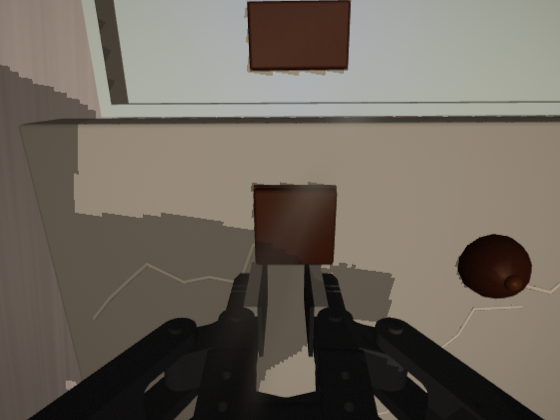

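The second offcut is square on the fingers at (295,225), and the first is in the dish at (298,35). Pushing on.

```bash
python3 -m jog '{"linear":[[-1.2,7.9,0],[-1.2,7.9,0],[-1.2,7.9,0],[-1.2,7.9,0],[-1.2,7.9,0],[-1.2,7.9,0],[-1.2,7.9,0],[-1.2,7.9,0],[-1.2,7.9,0],[-1.2,7.9,0],[-1.2,7.9,0],[0,0,0]],"turn":[0,0,0,0,0,0,0,0,0,0,0,0]}'; python3 -m jog '{"linear":[[0,0,0],[0,0,30],[0,0,30],[0,0,0]],"turn":[0,0,0,0]}'
python3 - <<'E'
from h import *
s=sense();print(s['t'],tob(s['tcp_pos'][:2]))
t=tow((86,20));print('delta',(t-s['tcp_pos'][:2])*1000)
cv2.imwrite('pics/w5.png',snapshot('wrist')[:,:,::-1])
E
```

```text
t: 12.85
tcp_pos: [0.4491, 0.1301, 0.2047]
tool_rot: [0.65, 0.76, -0.0, -0.0]
force: [-0.5, -0.7, 0.7]
finger_gap: 0.202
gripper_force: 0.0
t: 13.35
tcp_pos: [0.4499, 0.1294, 0.2664]
tool_rot: [0.651, 0.759, 0.002, 0.002]
force: [0.1, 0.0, 0.6]
finger_gap: 0.2
gripper_force: 0.0
13.35 [-90.3418879  164.86590023]
delta [ 196.39931059 -116.23210088]
```

View pics/w5.png

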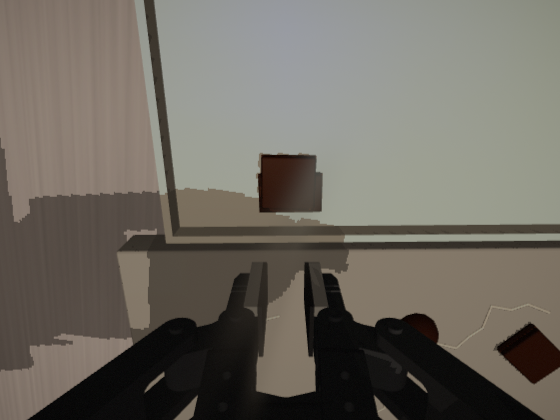

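The second offcut lies on the first inside the dish, at (288,183). Now the far lane.

```bash
python3 -m jog '{"linear":[[40,-23,0],[40,-23,0],[40,-23,0],[40,-23,0],[36,-24,0],[0,0,0],[0,0,0],[0,0,-20],[0,0,-20],[0,0,-15],[0,0,-6],[0,0,0]],"turn":[0,0,0,0,0,0,0,0,0,0,0,0]}'
python3 - <<'E'
from h import *
s=sense();q=s['tool_rot'];print(s['t'],tob(s['tcp_pos'][:2]),2*np.degrees(np.arctan2(q[1],q[0]))-90)
E
```

```text
t: 14.9
tcp_pos: [0.6448, 0.0139, 0.2037]
tool_rot: [0.65, 0.76, -0.0, -0.001]
force: [-2.1, 0.3, 4.3]
finger_gap: 0.199
gripper_force: 1.9
14.9 [84.6223411  20.95199149] 8.84647314232781
```

```bash
python3 -m jog '{"linear":[[0.5,0,1.5],[0.5,0,0],[-1.2,7.9,0],[-1.2,7.9,0],[-1.2,7.9,0],[-1.2,7.9,0],[-1.2,7.9,0],[-1.2,7.9,0],[-1.2,7.9,0],[-1.2,7.9,0],[-1.2,7.9,0],[0,0,0]],"turn":[0,0,0,0,0,0,0,0,0,0,0,0]}' ;  python3 - <<'E'
from h import *
s=sense();print(s['t'],tob(s['tcp_pos'][:2]))
cv2.imwrite('pics/w6.png',snapshot('wrist')[:,:,::-1])
E
```

```text
t: 16.4
tcp_pos: [0.6353, 0.0854, 0.2052]
tool_rot: [0.65, 0.76, -0.0, -0.0]
force: [-0.3, -0.1, -0.1]
finger_gap: 0.201
gripper_force: 0.0
16.4 [86.11338269 93.1179837 ]
```

View pics/w6.png

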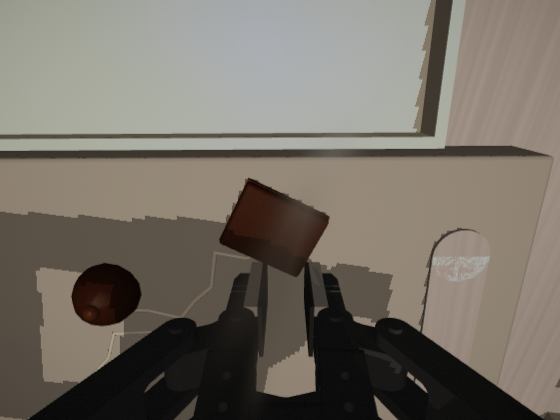

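The third offcut is carried diagonally, with a corner between the tips, at (275,225), and it moves straight. Pushing on.

```bash
python3 -m jog '{"linear":[[-1.2,7.9,0],[-1.2,7.9,0],[-1.2,7.9,0],[-1.2,7.9,0],[-1.2,7.9,0],[-1.2,7.9,0],[-1.2,7.9,0],[-1.2,7.9,0],[-1.2,7.9,0],[-1.2,7.9,0],[0,0,0],[0,0,0]],"turn":[0,0,0,0,0,0,0,0,0,0,0,0]}'; python3 -m jog '{"linear":[[0,0,30],[0,0,30],[0,0,0]],"turn":[0,0,0]}'
python3 - <<'E'
from h import *
s=sense();print(s['t'],tob(s['tcp_pos'][:2]))
t=tow((85,-141));print('delta',(t-s['tcp_pos'][:2])*1000)
cv2.imwrite('pics/w7.png',snapshot('wrist')[:,:,::-1])
E
```

```text
t: 17.95
tcp_pos: [0.6241, 0.1643, 0.2091]
tool_rot: [0.65, 0.76, 0.001, 0.001]
force: [-3.8, -0.2, 18.4]
finger_gap: 0.198
gripper_force: 9.3
t: 18.32
tcp_pos: [0.6244, 0.1641, 0.2678]
tool_rot: [0.651, 0.759, 0.002, 0.002]
force: [0.3, 0.2, -0.3]
finger_gap: 0.2
gripper_force: 0.0
18.325 [ 87.37865119 172.51060942]
delta [  45.534146   -310.19542509]
```

View pics/w7.png

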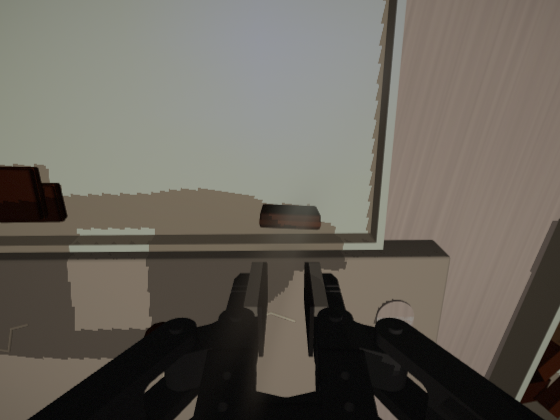

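The third offcut is in the dish but looks like it is standing on edge by the wall, at (290,216). I nudge it over from the board side.

```bash
python3 -m jog '{"linear":[[3,-18,0],[3,-18,0],[0,0,-20],[0,0,-20],[0,0,-15],[0,0,-6.5],[0,0,0]],"turn":[0,0,0,0,0,0,0]}';python3 -m jog '{"linear":[[-1.2,7.9,0],[-1.2,7.9,0],[-1.2,7.9,0],[-1.2,7.9,0],[-1.2,7.9,0],[-1.2,7.9,0],[0,0,0],[0,0,30],[0,0,30],[0,0,0]],"turn":[0,0,0,0,0,0,0,0,0,0]}'
python3 - <<'E'
from h import *
s=sense();print(s['t'],tob(s['tcp_pos'][:2]))
t=tow((85,-141));print('delta',(t-s['tcp_pos'][:2])*1000)
cv2.imwrite('pics/w8.png',snapshot('wrist')[:,:,::-1])
E
```

```text
t: 19.25
tcp_pos: [0.6289, 0.1282, 0.2037]
tool_rot: [0.65, 0.76, -0.001, -0.001]
force: [-2.0, -1.3, 4.4]
finger_gap: 0.198
gripper_force: 2.0
t: 20.5
tcp_pos: [0.6234, 0.1749, 0.2663]
tool_rot: [0.651, 0.759, 0.002, 0.002]
force: [-0.7, 0.2, 0.6]
finger_gap: 0.202
gripper_force: 0.0
20.5 [ 88.04610684 183.39025639]
delta [  46.53625396 -321.04936423]
```

View pics/w8.png

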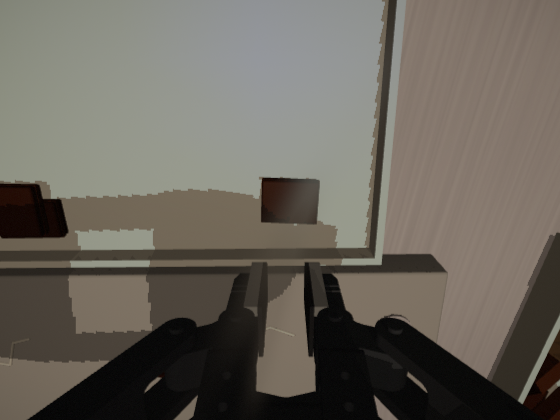

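The third offcut is now flat in the dish at (290,200). The last one is 20 mm wide end-on and could slip between parted fingers, so I push it with shut fingers.

```bash
python3 -m jog '{"linear":[[5.7,-40.3,0],[5.7,-40.3,0],[5.7,-40.3,0],[5.7,-40.3,0],[5.7,-40.3,0],[5.7,-40.3,0],[5.7,-40.3,0],[5.7,-40.3,0],[0,0,0],[0,0,-20],[0,0,-20],[0,0,-15]],"turn":[0,0,0,0,0,0,0,0,0,0,0,0]}' 0; python3 -m jog '{"linear":[[0,0,-1.5],[0,0,0],[0,0,0]],"turn":[0,0,0]}'
cat >> h.py <<'E'
def wr(grow=0):
    im=snapshot('wrist').astype(int);m=((im[:,:,0]-im[:,:,2]>18)&(im.max(2)<125)&(im[:,:,0]>1.7*im[:,:,2])).astype(np.uint8)*255
    m=cv2.morphologyEx(m,cv2.MORPH_OPEN,np.ones((3,3)))
    for c in cv2.findContours(m,0,2)[0]:
        if cv2.contourArea(c)<400:continue
        r=cv2.minAreaRect(c);print('px',np.round(r[0]),'c',tob(ray('wrist',r[0],.04)).round(),[tob(ray('wrist',p,.04)).round().tolist() for p in cv2.boxPoints(r)])
E
python3 - <<'E'
from h import *
s=sense();q=s['tool_rot'];print(s['t'],tob(s['tcp_pos'][:2]),2*np.degrees(np.arctan2(q[1],q[0]))-90)
wr()
E
```

```text
t: 22.05
tcp_pos: [0.667, -0.1457, 0.2059]
tool_rot: [0.65, 0.76, -0.001, -0.002]
force: [0.1, -0.0, -0.4]
finger_gap: 0.0
gripper_force: 0.0
t: 22.42
tcp_pos: [0.6683, -0.1474, 0.2081]
tool_rot: [0.651, 0.759, 0.0, 0.001]
force: [-0.7, 0.2, 0.9]
finger_gap: -0.003
gripper_force: 0.0
22.425 [  83.17912372 -141.97018034] 8.83786508726584
px [ 34. 337.] c [ -37. -172.] [[-47.0, -147.0], [-15.0, -147.0], [-26.0, -199.0], [-60.0, -199.0]]
px [162. 311.] c [  26. -157.] [[-19.0, -155.0], [59.0, -121.0], [71.0, -159.0], [-13.0, -199.0]]
px [338. 304.] c [ 108. -153.] [[99.0, -146.0], [115.0, -146.0], [116.0, -160.0], [100.0, -160.0]]
px [292. 170.] c [ 86. -90.] [[72.0, -114.0], [80.0, -65.0], [99.0, -68.0], [93.0, -118.0]]
px [69. 74.] c [  4. -54.] [[-7.0, -42.0], [20.0, -42.0], [16.0, -67.0], [-13.0, -68.0]]
px [501. 139.] c [168. -78.] [[152.0, -129.0], [155.0, -32.0], [181.0, -36.0], [185.0, -136.0]]
```

```bash
python3 -m jog '{"linear":[[0.5,0,-1],[-1.2,7.9,0],[-1.2,6,0],[-1,6,0],[-1,6,0],[-1,6,0],[-1,6,0],[-1.2,7.9,0],[-1.2,7.9,0],[-1.2,7.9,0],[0,0,0]],"turn":[0,0,0,0,0,0,0,0,0,0,0]}'
python3 - <<'E'
from h import *
s=sense();print(s['t'],tob(s['tcp_pos'][:2]))
wr()
E
```

```text
t: 23.85
tcp_pos: [0.6582, -0.0849, 0.2062]
tool_rot: [0.65, 0.76, -0.0, -0.0]
force: [0.1, -0.4, 0.4]
finger_gap: 0.002
gripper_force: 0.0
23.85 [ 82.72823946 -78.65740326]
px [ 36. 404.] c [ -45. -149.] [[-61.0, -141.0], [-25.0, -141.0], [-28.0, -156.0], [-65.0, -156.0]]
px [ 88. 235.] c [ -0. -55.] [[-7.0, -44.0], [10.0, -44.0], [7.0, -66.0], [-12.0, -66.0]]
px [474. 284.] c [167. -78.] [[150.0, -126.0], [154.0, -32.0], [181.0, -38.0], [183.0, -135.0]]
px [281. 197.] c [ 81. -38.] [[72.0, -18.0], [91.0, -18.0], [91.0, -59.0], [71.0, -59.0]]
px [ 74. 149.] c [  0. -18.] [[-16.0, -12.0], [10.0, -0.0], [18.0, -24.0], [-10.0, -37.0]]
```

Aligned and flush. Pushing on.

```bash
python3 -m jog '{"linear":[[-1,6,0],[-1.2,7.9,0],[-1.2,7.9,0],[-1.2,7.9,0],[-1.2,7.9,0],[-1.2,7.9,0],[-1.2,7.9,0],[-1.2,7.9,0],[-1.2,7.9,0],[-1.2,7.9,0],[-1.2,7.9,0],[0,0,0]],"turn":[0,0,0,0,0,0,0,0,0,0,0,0]}'
python3 - <<'E'
from h import *
s=sense();print(s['t'],tob(s['tcp_pos'][:2]))
wr()
E
```

```text
t: 25.4
tcp_pos: [0.6452, 0.0001, 0.2062]
tool_rot: [0.65, 0.76, -0.0, -0.0]
force: [-0.3, 0.1, 0.3]
finger_gap: -0.001
gripper_force: 0.0
25.4 [82.85886164  7.23788765]
px [ 98. 327.] c [ -4. -15.] [[-19.0, -27.0], [-6.0, 2.0], [10.0, -4.0], [-2.0, -34.0]]
px [280. 194.] c [81. 49.] [[72.0, 69.0], [90.0, 69.0], [91.0, 28.0], [71.0, 28.0]]
px [74. 99.] c [ 4. 86.] [[-10.0, 95.0], [17.0, 101.0], [19.0, 76.0], [-9.0, 70.0]]
```

```bash
python3 -m jog '{"linear":[[-1,6,0],[-1.2,7.9,0],[-1.2,7.9,0],[-1.2,7.9,0],[-1.2,7.9,0],[-1.2,7.9,0],[-1.2,7.9,0],[-1.2,7.9,0],[-1.2,7.9,0],[-1.2,7.9,0],[-1.2,7.9,0],[0,0,0]],"turn":[0,0,0,0,0,0,0,0,0,0,0,0]}'
python3 - <<'E'
from h import *
s=sense();print(s['t'],tob(s['tcp_pos'][:2]))
wr()
E
```

```text
t: 26.95
tcp_pos: [0.6322, 0.085, 0.2062]
tool_rot: [0.65, 0.76, -0.0, -0.0]
force: [-0.3, -0.3, -0.2]
finger_gap: 0.0
gripper_force: 0.0
26.95 [82.96893075 93.17360496]
px [ 97. 302.] c [-2. 84.] [[-13.0, 73.0], [-8.0, 95.0], [8.0, 94.0], [3.0, 72.0]]
px [279. 195.] c [ 81. 135.] [[71.0, 155.0], [90.0, 155.0], [91.0, 113.0], [70.0, 113.0]]
px [308.  43.] c [ 91. 191.] [[74.0, 179.0], [76.0, 204.0], [107.0, 203.0], [107.0, 178.0]]
```

```bash
python3 -m jog '{"linear":[[-1,6,0],[-1.2,7.9,0],[-1.2,7.9,0],[-1.2,7.9,0],[-1.2,7.9,0],[-1.2,7.9,0],[-1.2,7.9,0],[-1.2,7.9,0],[-1.2,7.9,0],[-1,6,0],[0,0,0]],"turn":[0,0,0,0,0,0,0,0,0,0,0]}';python3 -m jog '{"linear":[[0,0,30],[0,0,30],[5,-40,30],[5,-40,30],[5,-40,0],[0,0,0]],"turn":[0,0,0,0,0,0]}'
python3 - <<'E'
from h import *
s=sense();print(s['t'],tob(s['tcp_pos'][:2]))
wr()
E
```

```text
t: 28.38
tcp_pos: [0.6206, 0.16, 0.2062]
tool_rot: [0.65, 0.76, -0.0, -0.0]
force: [-0.3, -0.9, -0.0]
finger_gap: -0.001
gripper_force: 0.0
t: 29.12
tcp_pos: [0.6363, 0.0362, 0.3269]
tool_rot: [0.652, 0.758, 0.0, 0.001]
force: [-0.2, 0.5, -0.3]
finger_gap: 0.0
gripper_force: 0.0
29.125 [79.61493672 44.32306941]
px [525. 399.] c [ 309. -154.] [[284.0, -148.0], [289.0, -129.0], [335.0, -160.0], [330.0, -180.0]]
px [511. 374.] c [ 289. -123.] [[244.0, -133.0], [241.0, -101.0], [334.0, -114.0], [339.0, -147.0]]
px [517. 344.] c [288. -89.] [[248.0, -97.0], [246.0, -67.0], [327.0, -80.0], [331.0, -111.0]]
px [514. 310.] c [277. -52.] [[253.0, -60.0], [253.0, -34.0], [301.0, -45.0], [302.0, -72.0]]
px [387. 309.] c [167. -52.] [[155.0, -72.0], [155.0, -30.0], [178.0, -33.0], [179.0, -75.0]]
px [538. 224.] c [280.  27.] [[260.0, 43.0], [292.0, 43.0], [300.0, 10.0], [267.0, 10.0]]
px [548. 179.] c [278.  64.] [[265.0, 80.0], [282.0, 80.0], [291.0, 47.0], [273.0, 47.0]]
px [180. 146.] c [ 3. 89.] [[-9.0, 102.0], [17.0, 101.0], [15.0, 76.0], [-12.0, 76.0]]
px [298.  24.] c [ 88. 169.] [[70.0, 183.0], [106.0, 183.0], [107.0, 155.0], [69.0, 155.0]]
px [55. 15.] c [-71. 175.] [[-87.0, 182.0], [-51.0, 183.0], [-53.0, 168.0], [-91.0, 166.0]]
px [40.  8.] c [-79. 179.] [[-94.0, 183.0], [-62.0, 183.0], [-64.0, 174.0], [-96.0, 174.0]]
```

```bash
python3 -m jog '{"linear":[[-10,-45,15],[-10,-45,15],[-10,-45,15],[-10,-45,0],[-10,-45,0],[-10,-45,0],[0,0,0],[0,0,0]],"turn":[0,0,0,0,0,0,0,0]}'
python3 - <<'E'
from h import *
img=snapshot('top').astype(int)
m=((img.max(2)<80)&(img[:,:,0]>1.3*img[:,:,2])).astype(np.uint8)*255
for c in cv2.findContours(m,0,2)[0]:
    if cv2.contourArea(c)<40: continue
    r=cv2.minAreaRect(c)
    p=tob(ray('top',r[0],.02))
    if abs(p[0])<200 and -150<p[1]<340: print(p.round(),cv2.contourArea(c),np.round([tob(ray('top',k,.02)) for k in cv2.boxPoints(r)]).astype(int).tolist())
# dish outline
w=((img.min(2)>130)&(img[:,:,2]>=img[:,:,0])).astype(np.uint8)*255
c=max(cv2.findContours(w,0,2)[0],key=cv2.contourArea);print('dish',np.round([tob(ray('top',k,.022)) for k in cv2.boxPoints(cv2.minAreaRect(c))]).tolist())
cv2.imwrite('pics/end.png',img[:,:,::-1])
E
```

```text
t: 30.18
tcp_pos: [0.5758, -0.2294, 0.3707]
tool_rot: [0.65, 0.76, 0.0, -0.001]
force: [-0.2, -0.3, 0.6]
finger_gap: -0.006
gripper_force: 0.0
[-86. 189.] 281.0 [[-67, 207], [-67, 170], [-105, 171], [-105, 207]]
[ 4. 86.] 120.5 [[18, 96], [14, 72], [-10, 76], [-6, 100]]
[ -0. -19.] 123.0 [[15, -10], [10, -34], [-15, -29], [-11, -5]]
[  3. -56.] 128.0 [[6, -38], [21, -59], [0, -73], [-15, -52]]
[ 88. 180.] 317.5 [[109, 206], [106, 152], [68, 154], [71, 208]]
[164. -83.] 64.5 [[166, -36], [167, -130], [161, -130], [160, -36]]
dish [[156.0, 330.0], [155.0, 152.0], [-170.0, 150.0], [-171.0, 327.0]][ WARN:0@0.595] global loadsave.cpp:1063 imwrite_ Unsupported depth image for selected encoder is fallbacked to CV_8U.
```

```bash
python3 -c "
from station import *
print(sense()['t'],sign_off())"
```

```text
the job is handed in; nothing more can be done
30.225 None
```

I swept all four offcuts into the dish and handed the job in at 30.2 s. The final top view shows them inside the dish outline and the bonbons and dish within a few millimetres of their starts. The gift box was not re-measured, and no verdict was returned. One fingertip pressed on the third offcut (18 N at the wrist) as it dropped past the board edge, which should be outside the zone where the 5 N limit applies.

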